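# Load and clamp a row of specimen jars in a shaker tray

### The job

Four small specimen jars stand in a ragged row on the shaker tray. True the row up against the tray's long fence and slide it along the fence as one straight row, gently, until it is up firmly against the end stop, which you must find by feel because it is clamped wherever the last user left it; then swing the clamp arm round by its knob until its rubber roller presses on the last jar and the row stays held snug between roller and stop. The jars are thin-walled: keep them upright on the tray and in line, never squeeze them hard, and leave everything else on the bench where it is.

Things in the scene. Friction and masses are not known exactly. Their poses are not given: they have to be found in the camera images.
- tray: flat metal shaker tray, 370 x 140 mm, fixed; origin at its middle on the bench, x along the lane towards the end stop, y towards the long fence, z up. The jars stand on its top surface, at z 10 mm. The lane's centre line is y = 0. The row starts in the open half of the tray and has to slide about 105 to 135 mm along +x
- fence_start (a point): foot of the long fence's inner face at its open end (tray x -180, y +24, z 10 mm). The fence runs from there to x 170 mm, 20 mm high above the surface, 6 mm thick; a jar touching it has its centre at y +1.5 mm
- rail_start (a point): where the short rail's straight part begins (inner face, tray x -16, y -24, z 10 mm). It runs to x 170 mm, 20 mm high, 6 mm thick; towards -x it has a lead-in flaring out to about y -37 mm at x -48 mm, and before that the lane is open on the -y side. The jars fit between rail and fence with 3 mm to spare
- lane_end (a point): NOT the end stop itself: the middle of its range (tray x 146, y 0, z 10 mm). The end stop is a rigid upright plate across the lane, 30 mm high, rubber-faced, clamped with its face somewhere between tray x 136 and 156 mm, different every time; its place is not measured and must be felt
- clamp_pivot (a point): axis of the clamp arm's hinge, on the tray's surface behind the fence (tray x -38, y +50, z 10 mm)
- clamp_arm (a joint): swing of the clamp arm about its upright axis, rad: 0 = fully clear behind the fence (the arm then points 150 deg counter-clockwise from tray +x, seen from above), grows counter-clockwise as it swings over the fence and across the lane, limit 2.55; at 2.09 it stands square across. Friction hinge: about 0.3 N m (3 to 4 N at the knob) moves it; it stays, still pressing, where it is left
- clamp_roller (a point): middle of the arm's upright rubber roller, 16 mm in diameter, 15 mm tall (22 to 38 mm above the tray surface), 50 mm from the hinge axis. It meets the back of jar_4 at a swing of about 1.8 to 2.25 when the row is home. The arm clears the fence but not the jars: swung in before the row is home it knocks into them
- clamp_knob (a point): middle of the black upright knob at the arm's end, a round post 15 mm in diameter, 26 mm tall (36 to 62 mm above the tray surface), 94 mm from the hinge axis; it moves with the arm
- jar_1: screw-lidded specimen jar, 45 mm across, 52 mm tall, about 0.11 kg, treated as a plain cylinder; origin at the centre of its underside, z up; the first of the row, nearest the end stop; it starts just inside the mouth of the lane; the others stand up to 10 mm off the fence
- jar_2: screw-lidded specimen jar, 45 mm across, 52 mm tall, about 0.11 kg, treated as a plain cylinder; origin at the centre of its underside, z up; second of the row
- jar_3: screw-lidded specimen jar, 45 mm across, 52 mm tall, about 0.11 kg, treated as a plain cylinder; origin at the centre of its underside, z up; third of the row
- jar_4: screw-lidded specimen jar, 45 mm across, 52 mm tall, about 0.11 kg, treated as a plain cylinder; origin at the centre of its underside, z up; last of the row, farthest from the end stop: the one to push on and the one the roller clamps. At the start gaps of 1 to 14 mm separate the jars. More than 20 N between jars, or from the fingers on a jar, cracks it
- spare_jar: a fifth jar of the same kind standing on the bench off the tray: not part of the job, leave it
- beaker: glass beaker, 55 mm across, 70 mm tall, on the bench: leave it
- timer: bench timer, 70 x 64 x 20 mm: leave it
- tape: roll of label tape lying flat, 104 mm across, 25 mm high: leave it
- marker: marker pen lying on the green notebook, 136 mm long: leave it
- forceps: forceps lying on the tray's margin behind the fence, 131 mm long, 9 mm high: leave them

How it is judged (in metres and radians):
On the way:
1. the straight row is pressed against the end stop (at least 2.5 N passes through the row) while the clamp arm is still swung clear (contact force between jar_1 and jar_2 above 2.5 N and x of jar_1 in the frame of tray above 0.11 m and value of joint clamp_arm below 1.2 rad and y of jar_1 in the frame of tray between -0.006 and 0.006 m and y of jar_2 in the frame of tray between -0.006 and 0.006 m and y of jar_3 in the frame of tray between -0.006 and 0.006 m and y of jar_4 in the frame of tray between -0.006 and 0.006 m), for 0.05 s.
At the end, for the whole second after the job is handed in: the clamp arm is across the lane and, let go, holds the row: over 1.5 N passes from each jar to the next; jar_1 is at the end stop, all four jars upright, at rest and within 6 mm of the lane's centre line (contact force between jar_1 and jar_2 above 1.5 N and contact force between jar_2 and jar_3 above 1.5 N and contact force between jar_3 and jar_4 above 1.5 N and value of joint clamp_arm above 1.7 rad and y of jar_1 in the frame of tray between -0.006 and 0.006 m and y of jar_2 in the frame of tray between -0.006 and 0.006 m and y of jar_3 in the frame of tray between -0.006 and 0.006 m and y of jar_4 in the frame of tray between -0.006 and 0.006 m and angle between each of jar_1, jar_2, jar_3, jar_4's own z axis and vertical below 0.08 rad and x of jar_1 in the frame of tray above 0.11 m and linear speed of each of jar_1, jar_2, jar_3, jar_4 below 0.01 m/s); the robot touches nothing.
It fails at once if jars squeezed against each other, or pushed by the fingers, with more than 20 N (contact force between any of jar_1, the fingers and jar_2 above 20 N or contact force between any of jar_2, the fingers and jar_3 above 20 N or contact force between any of jar_3, the fingers and jar_4 above 20 N or contact force between the fingers and jar_1 above 20 N).
It fails at once if a jar tipped by more than 15 degrees or lifted more than 8 mm off the tray (angle between any of jar_1, jar_2, jar_3, jar_4's own z axis and vertical above 0.26 rad or z of any of jar_1, jar_2, jar_3, jar_4 in the frame of tray above 0.018 m).
It fails at once if the row buckles: a jar more than 22 mm off the lane's centre line (y of any of jar_1, jar_2, jar_3, jar_4 in the frame of tray below -0.022 m).
It fails at once if a bystander shifted by more than 20 mm (distance of any of spare_jar, beaker, timer, tape, marker, forceps from where it was at the start of the episode above 0.02 m).
It also fails if it takes over 72 s, if anything falls off the work surface, if the arm or the gripper's body presses on something with over 40 N, if the wrist force passes 120 N, or if a joint passes its speed limit or range.

### The arm

A 6-joint arm with a two-finger parallel gripper is mounted at the origin on a cart in front of the work surface, level with it; the furniture and walls round the work are solid. World frame = base frame: x ahead of the robot, y to its left, z up, the work surface at z = 0. Lengths are in m, angles in degrees, forces in N, time in s.
With the tool pointing down it reaches from about 0.325 to 0.9 m from the base axis. Payload 6.1 kg.
Tool frame: the origin (TCP) lies on the centre line of the jaws, within the pads' length; the fingertips stand 25 mm ahead of it and the grasp point (between the pads) lies 6 mm ahead of it; z points along the fingers, y is the line along which they close (so a half turn about z gives the same grasp; the last joint's range is limited). The gripper opens to 87 mm and grips with 3 to 60 N. Pads are 19 mm wide; open, the fingers measure 117 mm over their backs; the gripper's body (75 mm by 190 mm) begins 51 mm behind the grasp point.
Start: joints at [-72.829, 12.628, 87.462, -0, 79.91, -7.225], TCP at [0.258, -0.569, 0.248] pointing down, gripper open.
Joint ranges: [-170.65, 170.65], [-52.31, 119.04], [5.05, 147.46], [-71.25, 251.25], [11.57, 151.72], [-153.62, 153.62]. Speed limits (degrees/s): [147.25, 147.25, 172.46, 180, 180, 180].

### API

Orientations are given as a 3x3 rotation matrix whose columns are the frame's x, y, z axes.
In Python, from workcell import bot, vision, order gives the robot as it stands.
- The arm moves only by the tool carry_out, never from a script. Its argument "targets" is a list of rows, each an object of numbers: "tx", "ty", "tz": the shift along the tool's x, y, z in m; "twist": the turn about the tool's z in degrees. In form: [{"tx": .., "ty": .., "tz": .., "twist": ..}, ...]. A call has exactly 8 rows; each row is the pose to reach, as a shift and turn from the pose commanded when the call began, along the tool's axes at that moment; what a row does not reach only later rows make up. A row lasts 1/8 s, in which the tool goes at most 62.5 mm and 10.7 degrees, less where a joint would pass 70% of its speed; a pose out of reach is approached as far as the arm can. A call with a gripper value outside its range is refused whole. "claw" is the finger opening in m, from 0 to 0.087, set as the call begins (left out, the last holds). The fingers move at their own pace and stop on an object; "newtons" is the grip in N (left out, the last holds). Time passes only in rows, so rows that repeat a pose let the fingers close, or fill a call up. It gives the time, the measured TCP pose, the force, the opening and the grip force at its end, in the units of the state.
- bot.read_state(): the state, without advancing time (a new reading comes with each control period).
- vision.camera(name): name is "side" or "top"; returns a dict with "img" (480x640x3 uint8, red, green, blue), "fov_y" (degrees; the focal length in pixels is half the picture's height over the tangent of half this angle, whatever the lens; pixels are square), "cx", "cy" (the principal point, pixels), "rvec" (rotation vector, rad) and "tvec" (3), from world to camera coordinates, as OpenCV has them. Camera axes: x right, y down, z forward; pixel columns grow to the right and rows downward; lengths in m; the calibration is good to about 2 mm. A picture is of the moment at which its call begins. There is no depth.
- order.close_job(): hands the job in; it is judged then, once.
The state is a dict: "clock": time; "joint_pos": joint angles; "qvel": joint speeds; "joint_torque": joint torques, N m; "tcp_pos": TCP position; "tcp_rot": TCP orientation; "contact_force": force on the tool from outside, world axes, zero at the start; "moment": the same for the moment, N m; "grip_width": opening from 0.0 (shut) to 1.0 (fully open); "finger_force": force on a finger pad.
Only numpy, scipy, OpenCV 4.12 (cv2) and the standard library are available. Lean on these libraries where they do the work, as an engineer would, in place of code of your own. Each camera call takes 0.05 s, during which the arm holds its last target. There are 200 camera calls.

## Working session

There is one attempt and no reset: what is moved stays moved. The work goes in short steps, Python scripts to look and compute and a tool call to move; the robot and the scene stay as the last step left them, time stands still between calls to the robot, and variables do not carry over. Pictures are saved under pics/ and viewed, at most 10 in all, crops included, and the job is handed in when it is done.

Besides the shell and the picture viewer there is one more tool, called after "Emit:" as a command line: name --argument value ..., lists and objects as JSON in quotes. carry_out: Moves the arm, as the interface text tells. Its arguments: {"type":"object","properties":{"targets":{"type":"array"},"claw":{"type":"number"},"newtons":{"type":"number"}},"required":["targets"]}

```bash
ls; mkdir -p pics; python3 - <<'E'
from workcell import bot, vision, order
import cv2
print(bot.read_state())
for n in ("top","side"):
    c=vision.camera(n); cv2.imwrite(f"pics/{n}0.png",c["img"][:,:,::-1]); print(n,{k:v for k,v in c.items() if k!="img"})
E
```

```text
pics
{'clock': 0.0, 'joint_pos': array([-7.28299835e+01,  1.26748477e+01,  8.75265530e+01, -1.01651260e-03,
        7.99091340e+01, -7.22439197e+00]), 'qvel': array([-3.02322154e-02, -1.71541635e-02,  5.48321578e-02, -1.41144811e-05,
       -2.40128191e-02,  9.32347985e-02]), 'joint_torque': array([ 5.34765859e-04, -4.94606888e+01, -3.87380683e+01,  6.99050305e-02,
        5.71627321e-02, -1.47240257e-04]), 'tcp_pos': array([ 0.25796153, -0.56865142,  0.24643418]), 'tcp_rot': array([[ 9.10722747e-01,  4.13017838e-01, -5.86202182e-04],
       [ 4.13018192e-01, -9.10720920e-01,  1.83805879e-03],
       [ 2.25284477e-04, -1.91607412e-03, -9.99998139e-01]]), 'contact_force': array([1.00569104, 0.83593747, 0.60529008]), 'moment': array([ 0.0119422 , -0.01693973,  0.0268018 ]), 'finger_force': 0.0, 'grip_width': 0.9993736728068826}
top {'fov_y': 46.716194994049395, 'cx': 316.03683176890104, 'cy': 246.2678857495485, 'rvec': array([ 2.42224713, -1.55057596,  0.24493519]), 'tvec': array([-0.22590079,  0.43595562,  1.55704718])}
side {'fov_y': 56.83258100724325, 'cx': 317.81450201799146, 'cy': 235.34776619383103, 'rvec': array([ 0.71815221, -2.3333106 ,  1.42227743]), 'tvec': array([0.38254739, 0.20198651, 0.99550991])}
```

View pics/top0.png

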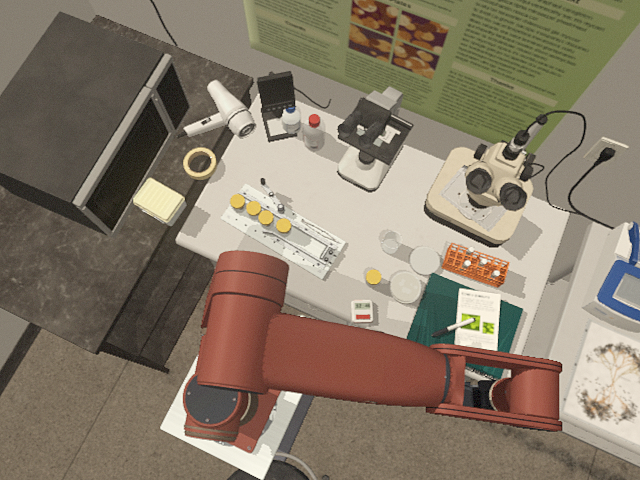

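View pics/side0.png

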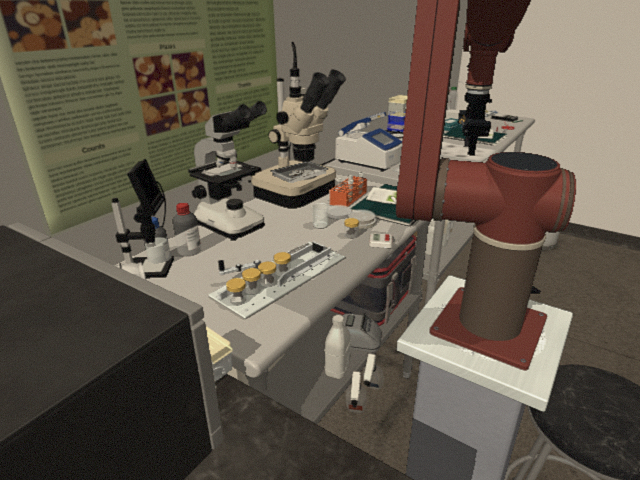

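The top view shows the tray with yellow lids at about (237,201), (253,208), (266,217) and (284,226). The end stop is near (325,258) and the knob near (263,182). I'll enlarge both views.

```bash
python3 - <<'E'
import cv2
a=cv2.imread("pics/top0.png")[175:285,210:360]; b=cv2.imread("pics/side0.png")[225:325,200:350]
cv2.imwrite("pics/topc.png",cv2.resize(a,(750,550),interpolation=cv2.INTER_CUBIC))
cv2.imwrite("pics/sidec.png",cv2.resize(b,(750,500),interpolation=cv2.INTER_CUBIC))
E
cat > h.py <<'E'
import numpy as np, cv2
from workcell import bot, vision, order
def cal(n):
    c=vision.camera(n); f=240/np.tan(np.radians(c["fov_y"]/2))
    K=np.array([[f,0,c["cx"]],[0,f,c["cy"]],[0,0,1]]); return K,cv2.Rodrigues(c["rvec"])[0],c["tvec"],c["img"]
def back(C,uv,z):
    K,R,t=C[:3]; d=R.T@np.linalg.solve(K,[uv[0],uv[1],1.]); o=-R.T@t
    return o+d*(z-o[2])/d[2]
def proj(C,P):
    return cv2.projectPoints(np.float64(P).reshape(-1,1,3),cv2.Rodrigues(C[1])[0],C[2],C[0],None)[0].reshape(-1,2)
E
```

```text
(no output)
```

View pics/topc.png

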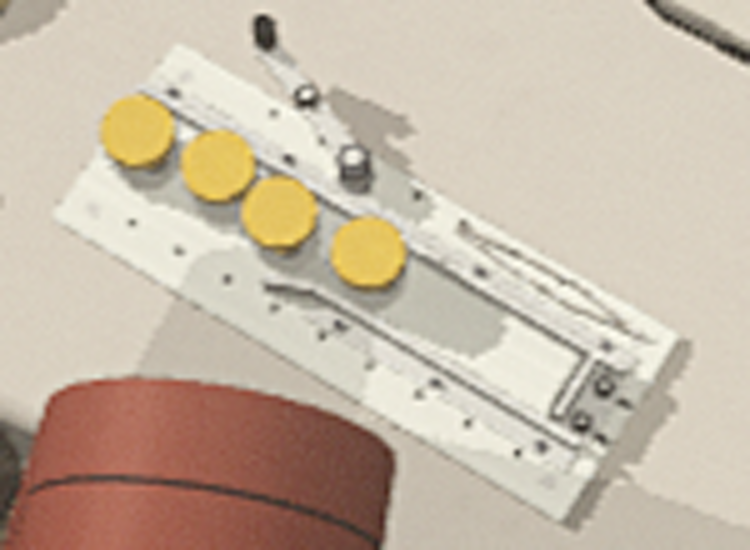

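View pics/sidec.png

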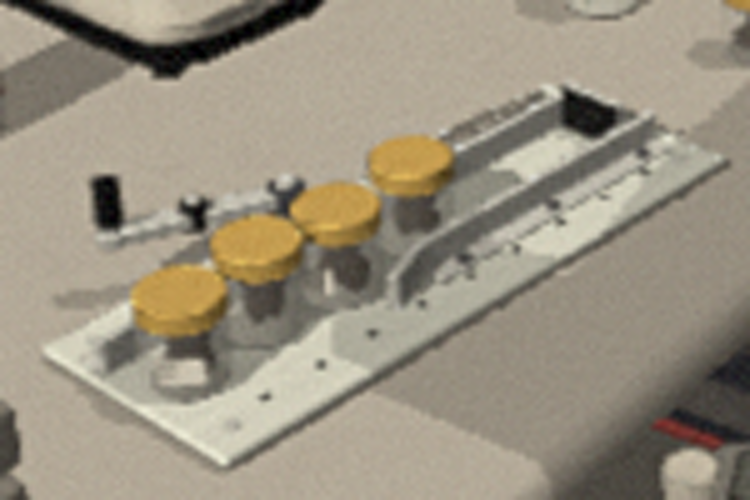

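```bash
cat > meas.py <<'E'
from h import *
from scipy.optimize import least_squares
T=cal("top"); S=cal("side")
t=lambda a:np.array(a)/5+[210-.4,175-.4]; s=lambda a:np.array(a)/5+[200-.4,225-.4]
cor=np.array([[-.185,.07,.01],[-.185,-.07,.01],[.185,-.07,.01],[.185,.07,.01]])
tc=t([[178,45],[57,212],[567,523],[688,340]]); sc=s([[45,350],[228,465],[728,160],[568,88]])
def W(p,P): c,n=np.cos(p[2]),np.sin(p[2]); P=np.atleast_2d(P); return np.c_[p[0]+c*P[:,0]-n*P[:,1],p[1]+n*P[:,0]+c*P[:,1],P[:,2]]
b=[back(T,u,.01) for u in tc]; m=np.mean(b,0); d=b[3]-b[0]
p0=[m[0],m[1],np.arctan2(d[1],d[0])]; print(np.round(b,4))
rT=lambda p:(proj(T,W(p,cor))-tc).ravel(); rS=lambda p:(proj(S,W(p,cor))-sc).ravel()
for f in (rT,rS,lambda p:np.r_[rT(p),rS(p)]):
    r=least_squares(f,p0); print(np.round(r.x,4),np.degrees(r.x[2]),np.round(r.fun,1))
p=r.x; c,n=np.cos(p[2]),np.sin(p[2])
L=lambda w:np.round([c*(w[0]-p[0])+n*(w[1]-p[1]),-n*(w[0]-p[0])+c*(w[1]-p[1])],4)
for u,v in zip(t([[368,253],[279,213],[218,166],[138,131]]),s([[411,160],[336,206],[257,243],[180,297]])):
    print(L(back(T,u,.062)),L(back(S,v,.062)))
print("knob",L(back(T,t([263,22]),.072)),L(back(S,s([105,180]),.072)))
E
python3 meas.py
```

```text
[[ 0.6015  0.2733  0.01  ]
 [ 0.4703  0.2902  0.01  ]
 [ 0.4225 -0.077   0.01  ]
 [ 0.5576 -0.0963  0.01  ]]
[ 0.5131  0.0975 -1.6959] -97.16595396876015 [ 0.9 -1.  -0.4  1.1 -0.2  0.6 -0.2 -0.7]
[ 0.5072  0.1013 -1.7093] -97.93625906226299 [ 0.  -0.4 -0.3  0.1  2.2  0.5 -2.  -0.6]
[ 0.511   0.0983 -1.7016] -97.4956088933777 [ 0.6 -0.7 -0.9  1.2 -1.   1.4 -0.8  0.1  0.  -1.2 -0.  -1.   1.3 -0.6
 -2.9 -1.4]
[0.0042 0.0005] [ 0.0002 -0.0013]
[-0.0545 -0.0067] [-0.0568 -0.0065]
[-0.1022 -0.0012] [-0.1059 -0.0035]
[-0.1555 -0.0083] [-0.1609 -0.0129]
knob [-0.1286  0.0881] [-0.1274  0.0872]
```

The crops show the lids (top crop) at (368,253), (279,213), (218,166) and (138,131). The knob is at (263,22) and the stop face near (572,385). The fit agrees with the tray's size, and jar_1 comes out at y≈0, as it must. Next: a helper for the move numbers.

```bash
cat > go.py <<'E'
from h import *
import sys
P=(0.511,0.0983,np.radians(-97.5))
def tray(w): c,n=np.cos(P[2]),np.sin(P[2]); d=np.array(w[:2])-P[:2]; return np.array([c*d[0]+n*d[1],-n*d[0]+c*d[1]])
def world(x,y): c,n=np.cos(P[2]),np.sin(P[2]); return np.array([P[0]+c*x-n*y,P[1]+n*x+c*y])
def st():
    s=bot.read_state(); R=s["tcp_rot"]; print("clk",s["clock"],"tray mm",np.round(tray(s["tcp_pos"])*1e3,1),"z",round(s["tcp_pos"][2]*1e3,1),"yaw_y",np.round(np.degrees(np.arctan2(R[1,1],R[0,1])),2))
    f=s["contact_force"]; o=np.array(P[:2]); print("F tray",np.round(tray(np.array(f[:2])+o),2),"fz",round(f[2],2),"j",np.round(s["joint_pos"],0),"grip",s["grip_width"],s["finger_force"])
    return s
E
python3 - <<'E'
from go import *
s=st(); R=s["tcp_rot"]
w=np.r_[world(-.155,-.060),.12]
print(w,"shift",R.T@(w-[.258,-.569,.248]))
T=cal("top");S=cal("side")
t=lambda a:np.array(a)/5+[209.6,174.6]
# stop: top edge of face at z=.04, right/left ends
for u in ([590,355],[553,415]): print("stop",tray(back(T,t(u),.04)))
for n,u in (("hub",[354,152]),("roller",[306,94])): print(n,tray(back(T,t(u),.048)))
E
```

```text
clk 0.2 tray mm [ 694.5 -163.7] z 246.9 yaw_y -65.6
F tray [-0.06  0.12] fz -0.61 j [-73.  13.  88.  -0.  80.  -7.] grip 0.9990723696167728 0.0
[0.47174487 0.25980553 0.12      ] shift [ 0.53696736 -0.66637101  0.12886115]
stop [0.14598971 0.02311366]
stop [ 0.14713747 -0.02020844]
hub [-0.04195153  0.05409389]
roller [-0.08759273  0.07021492]
```

Emit:
carry_out --targets '[{"tx": 0.0336,"ty": -0.0416,"tz": 0,"twist": -9.25},{"tx": 0.0671,"ty": -0.0833,"tz": 0,"twist": -18.5},{"tx": 0.1007,"ty": -0.1249,"tz": 0,"twist": -27.75},{"tx": 0.1342,"ty": -0.1666,"tz": 0,"twist": -37},{"tx": 0.1678,"ty": -0.2082,"tz": 0,"twist": -46.25},{"tx": 0.2014,"ty": -0.2499,"tz": 0,"twist": -55.5},{"tx": 0.2349,"ty": -0.2915,"tz": 0,"twist": -64.75},{"tx": 0.2685,"ty": -0.3332,"tz": 0,"twist": -74}]' --claw 0 --newtons 10

```text
clock: 1.3
tcp_pos: [0.3652, -0.1533, 0.2478]
tcp_rot: [[-0.151, 0.989, 0.001], [0.989, 0.151, -0.0], [-0.001, 0.001, -1.0]]
contact_force: [1.7, -0.2, -0.0]
grip_width: 0.17
finger_force: 0.0
```

```bash
python3 - <<'E'
from go import *
s=st(); R=s["tcp_rot"]
w=np.r_[world(-.155,-.060),.12]
print("shift",R.T@(w-s["tcp_pos"]))
E
```

```text
clk 1.3 tray mm [ 268.4 -111.7] z 247.8 yaw_y 8.67
F tray [-0.05  1.74] fz -0.01 j [-34. -21. 119.   0.  82. -43.] grip 0.16991146859705022 0.0
shift [0.39235232 0.16748563 0.1276852 ]
```

Emit:
carry_out --targets '[{"tx": 0.049,"ty": 0.021,"tz": 0,"twist": -9.25},{"tx": 0.098,"ty": 0.042,"tz": 0,"twist": -18.5},{"tx": 0.147,"ty": 0.063,"tz": 0,"twist": -27.75},{"tx": 0.196,"ty": 0.084,"tz": 0,"twist": -37},{"tx": 0.245,"ty": 0.105,"tz": 0.01,"twist": -46.25},{"tx": 0.294,"ty": 0.126,"tz": 0.04,"twist": -55.5},{"tx": 0.343,"ty": 0.147,"tz": 0.07,"twist": -64.75},{"tx": 0.392,"ty": 0.167,"tz": 0.1,"twist": -74.1}]'

```text
clock: 2.3
tcp_pos: [0.4734, 0.2593, 0.1469]
tcp_rot: [[-0.992, 0.125, 0.001], [0.125, 0.992, 0.0], [-0.001, 0.0, -1.0]]
contact_force: [0.5, -1.4, 0.5]
grip_width: 0.007
finger_force: 0.0
```

```bash
python3 - <<'E'
from go import *
s=st(); 
for n in ("top","side"):
    C=cal(n); p=proj(C,s["tcp_pos"]+s["tcp_rot"]@[0,0,.025])[0]; print(n,p)
    a=(slice(160,270),slice(180,330)) if n=="top" else (slice(200,310),slice(190,340))
    cv2.imwrite(f"pics/{n}1.png",cv2.resize(C[3][a][:,:,::-1],(750,550),interpolation=cv2.INTER_CUBIC))
a=cv2.imread("pics/top1.png");b=cv2.imread("pics/side1.png")
cv2.imwrite("pics/both1.png",cv2.resize(np.vstack([a,b]),(440,600)) if 0 else cv2.resize(np.hstack([a,b]),(800,293)))
E
```

```text
clk 2.3 tray mm [-154.7  -58.2] z 146.9 yaw_y 82.82
F tray [1.33 0.72] fz 0.49 j [ 20.   6. 106.  -0.  68. -62.] grip 0.007431525805768624 0.0
top [224.86788281 206.64059249]
side [248.17040938 267.71672431]
```

View pics/side1.png

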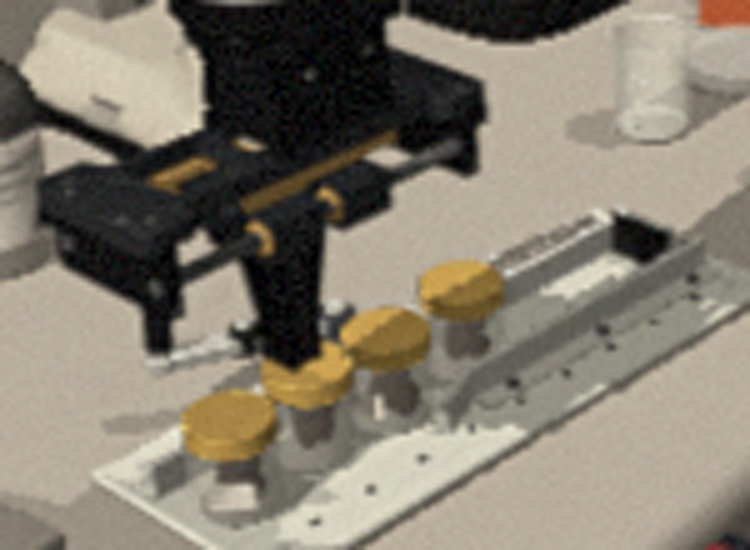

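The crop shows the closed fingers above the tray's open side, level with jars 3 and 4. The tip is near (295,360), close to where I predicted it. I'll go down on the open side.

Emit:
carry_out --targets '[{"tx": 0,"ty": 0,"tz": 0.03,"twist": 0},{"tx": 0,"ty": 0,"tz": 0.06,"twist": 0},{"tx": 0,"ty": 0,"tz": 0.09,"twist": 0},{"tx": 0,"ty": 0,"tz": 0.104,"twist": 0},{"tx": 0,"ty": 0,"tz": 0.106,"twist": 0},{"tx": -0.006,"ty": 0,"tz": 0.106,"twist": 0},{"tx": -0.01,"ty": 0,"tz": 0.106,"twist": 0},{"tx": -0.012,"ty": 0,"tz": 0.106,"twist": 0}]'

```text
clock: 3.4
tcp_pos: [0.486, 0.2559, 0.0425]
tcp_rot: [[-0.991, 0.131, 0.002], [0.131, 0.991, 0.001], [-0.002, 0.001, -1.0]]
contact_force: [-0.2, -0.6, 0.4]
grip_width: 0.003
finger_force: 0.0
```

```bash
python3 -c "
from go import *
st()"
```

```text
clk 3.4 tray mm [-153.   -45.3] z 42.5 yaw_y 82.48
F tray [ 0.63 -0.07] fz 0.45 j [ 20.  16. 107.  -0.  56. -63.] grip 0.0028178176980910206 0.0
```

Emit:
carry_out --targets '[{"tx": -0.002,"ty": 0,"tz": 0,"twist": 0},{"tx": -0.004,"ty": 0,"tz": 0,"twist": 0},{"tx": -0.006,"ty": 0,"tz": 0,"twist": 0},{"tx": -0.008,"ty": 0,"tz": 0,"twist": 0},{"tx": -0.01,"ty": 0,"tz": 0,"twist": 0},{"tx": -0.0115,"ty": 0,"tz": 0,"twist": 0},{"tx": -0.0125,"ty": 0,"tz": 0,"twist": 0},{"tx": -0.0135,"ty": 0,"tz": 0,"twist": 0}]'

```text
clock: 4.4
tcp_pos: [0.4983, 0.254, 0.0415]
tcp_rot: [[-0.991, 0.131, -0.0], [0.131, 0.991, 0.0], [0.0, -0.0, -1.0]]
contact_force: [-0.5, -0.0, -0.1]
grip_width: 0.009
finger_force: 0.2
```

```bash
python3 - <<'E'
from go import *
s=st()
T=cal("top");im=T[3]
hsv=cv2.cvtColor(im,cv2.COLOR_RGB2HSV); m=cv2.inRange(hsv,(18,110,120),(32,255,255)); m[:, :180]=0; m[:185]=0;m[265:]=0;m[:,330:]=0
n,l,q,c=cv2.connectedComponentsWithStats(m)
for i in range(1,n):
    if q[i,4]>20: print(c[i],q[i],tray(back(T,c[i],.06))*1e3)
cv2.imwrite("pics/top2.png",cv2.resize(im[165:285,205:355,::-1],(750,600),interpolation=cv2.INTER_CUBIC))
E
```

```text
clk 4.4 tray mm [-152.7  -32.9] z 41.5 yaw_y 82.5
F tray [ 0.09 -0.45] fz -0.13 j [ 19.  18. 106.   0.  57. -64.] grip 0.008588723279004961 0.199925119522959
[265.61585366 217.20731707] [258 210  15  16 164] [-54.53579526  -5.87748637]
[283.30120482 225.34337349] [276 219  15  14 166] [4.23339928 0.76351855]
```

View pics/top2.png

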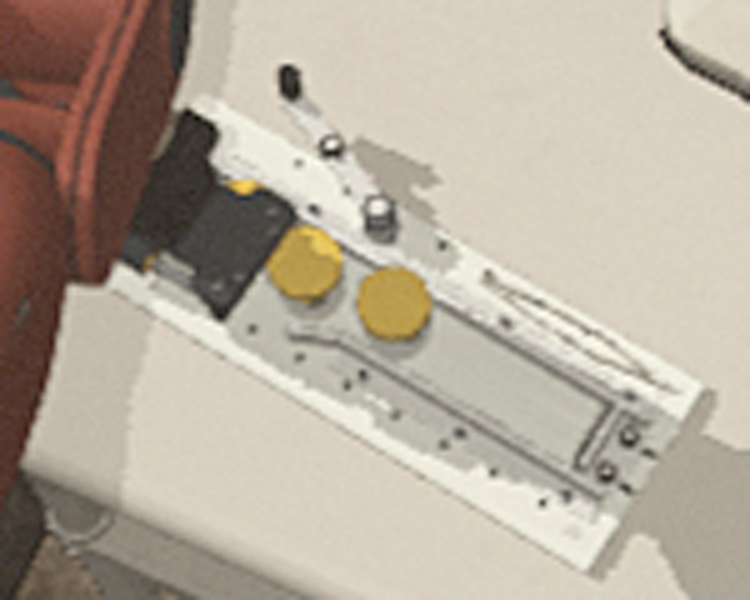

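Emit:
carry_out --targets '[{"tx": 0.0135,"ty": 0,"tz": 0,"twist": 0},{"tx": 0.0135,"ty": -0.025,"tz": 0,"twist": 0},{"tx": 0.0135,"ty": -0.05,"tz": 0,"twist": 0},{"tx": 0.0135,"ty": -0.05,"tz": 0,"twist": 0},{"tx": 0.009,"ty": -0.05,"tz": 0,"twist": 0},{"tx": 0.006,"ty": -0.05,"tz": 0,"twist": 0},{"tx": 0.003,"ty": -0.05,"tz": 0,"twist": 0},{"tx": 0,"ty": -0.05,"tz": 0,"twist": 0}]'

```text
clock: 5.45
tcp_pos: [0.492, 0.2047, 0.0415]
tcp_rot: [[-0.991, 0.13, -0.0], [0.13, 0.991, 0.0], [0.0, 0.0, -1.0]]
contact_force: [-0.2, -0.2, -0.1]
grip_width: 0.003
finger_force: 0.0
```

Emit:
carry_out --targets '[{"tx": 0.014,"ty": 0,"tz": 0,"twist": 0},{"tx": 0.014,"ty": -0.016,"tz": 0,"twist": 0},{"tx": 0.014,"ty": -0.031,"tz": 0,"twist": 0},{"tx": 0.01,"ty": -0.031,"tz": 0,"twist": 0},{"tx": 0.007,"ty": -0.031,"tz": 0,"twist": 0},{"tx": 0.004,"ty": -0.031,"tz": 0,"twist": 0},{"tx": 0.002,"ty": -0.031,"tz": 0,"twist": 0},{"tx": 0,"ty": -0.031,"tz": 0,"twist": 0}]'

```text
clock: 6.45
tcp_pos: [0.4877, 0.1739, 0.0414]
tcp_rot: [[-0.991, 0.13, -0.0], [0.13, 0.991, 0.0], [0.0, -0.0, -1.0]]
contact_force: [0.2, 0.4, 0.5]
grip_width: 0.004
finger_force: 0.5
```

```bash
cat >> go.py <<'E'
def lids():
    T=cal("top"); m=cv2.inRange(cv2.cvtColor(T[3],cv2.COLOR_RGB2HSV),(18,110,120),(32,255,255)); m[:, :180]=0; m[:175]=0;m[265:]=0;m[:,340:]=0
    n,l,q,c=cv2.connectedComponentsWithStats(m)
    for i in range(1,n):
        if q[i,4]>20: print(q[i],np.round(tray(back(T,c[i],.06))*1e3,1))
    return T[3]
E
python3 -c "
from go import *
st();lids()"
```

```text
clk 6.45 tray mm [-71.9 -32.9] z 41.4 yaw_y 82.52
F tray [-0.39  0.17] fz 0.54 j [ 11.  13. 112.   0.  56. -72.] grip 0.004224204197023565 0.5426662042737007
[281 219  10  14  70] [14.8  1.6]
```

Emit:
carry_out --targets '[{"tx": 0.014,"ty": 0,"tz": 0,"twist": 0},{"tx": 0.028,"ty": 0.02,"tz": 0,"twist": 0},{"tx": 0.028,"ty": 0.04,"tz": 0,"twist": 0},{"tx": 0.028,"ty": 0.06,"tz": 0,"twist": 0},{"tx": 0.028,"ty": 0.08,"tz": 0,"twist": 0},{"tx": 0.028,"ty": 0.1,"tz": 0,"twist": 0},{"tx": 0.028,"ty": 0.115,"tz": 0,"twist": 0},{"tx": 0.028,"ty": 0.12,"tz": 0,"twist": 0}]'

```text
clock: 7.5
tcp_pos: [0.4757, 0.2974, 0.0414]
tcp_rot: [[-0.992, 0.13, -0.0], [0.13, 0.992, -0.0], [0.0, -0.0, -1.0]]
contact_force: [-0.1, -0.3, 0.1]
grip_width: 0.003
finger_force: 0.0
```

```bash
python3 -c "
from go import *
st();im=lids();T=cal('top')
for u,z in (((185,95),0),((112,228),0),((90,232),0),((160,185),.05),((182,205),.0),((160,220),.0),((200,163),.025),((185,130),.05),((240,130),.1)): print(u,z,np.round(tray(back(T,u,z))*1e3),np.round(back(T,u,z),3))
cv2.imwrite('pics/top3.png',cv2.resize(im[85:265,80:320,::-1],(800,600),interpolation=cv2.INTER_CUBIC))
"
```

```text
clk 7.5 tray mm [-192.8  -61. ] z 41.4 yaw_y 82.56
F tray [ 0.27 -0.02] fz 0.1 j [ 24.  18. 105.  -0.  57. -59.] grip 0.0032026977334426235 0.0
[231 193  15  12 138] [-158.     1.1]
[246 201  28  23 338] [-78.2  -1.2]
[276 219  15  14 166] [4.2 0.8]
(185, 95) 0 [-540.  228.] [ 0.808  0.604 -0.   ]
(112, 228) 0 [-451. -272.] [ 0.3    0.581 -0.   ]
(90, 232) 0 [-500. -318.] [0.261 0.635 0.   ]
(160, 185) 0.05 [-389.  -88.] [0.474 0.495 0.05 ]
(182, 205) 0.0 [-314.  -95.] [0.457 0.422 0.   ]
(160, 220) 0.0 [-342. -172.] [0.385 0.46  0.   ]
(200, 163) 0.025 [-340.   44.] [0.6   0.43  0.025]
(185, 130) 0.05 [-436.  105.] [0.672 0.517 0.05 ]
(240, 130) 0.1 [-268.  178.] [0.723 0.341 0.1  ]
```

View pics/top3.png

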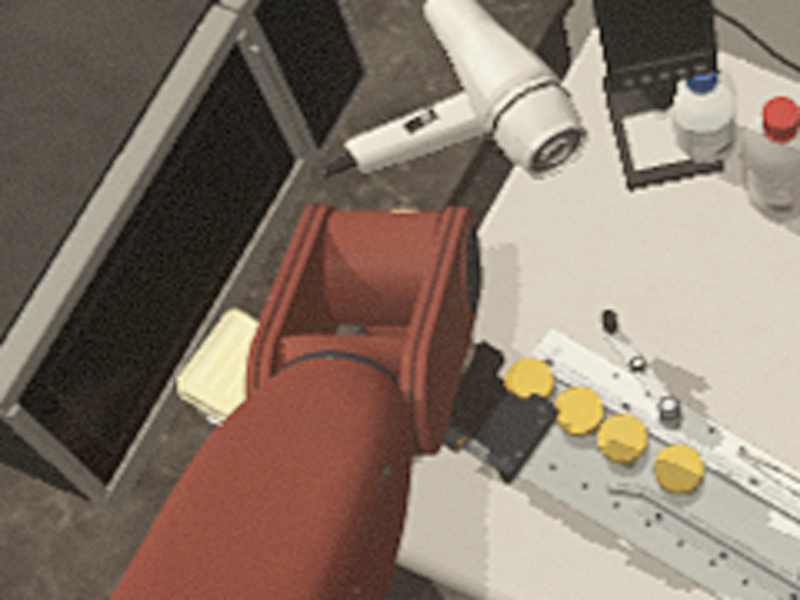

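The row is now straight: the lids at (528,380), (578,410), (622,437) and (678,468) lie in line. I'll come round behind jar_4.

Emit:
carry_out --targets '[{"tx": 0,"ty": 0.008,"tz": 0,"twist": 0},{"tx": 0,"ty": 0.015,"tz": 0,"twist": 0},{"tx": -0.015,"ty": 0.015,"tz": 0,"twist": 0},{"tx": -0.03,"ty": 0.015,"tz": 0,"twist": 0},{"tx": -0.045,"ty": 0.015,"tz": 0,"twist": 0},{"tx": -0.06,"ty": 0.015,"tz": 0,"twist": 0},{"tx": -0.061,"ty": 0.012,"tz": 0,"twist": 0},{"tx": -0.061,"ty": 0.008,"tz": 0,"twist": 0}]'

```text
clock: 8.6
tcp_pos: [0.5369, 0.2959, 0.0412]
tcp_rot: [[-0.991, 0.131, -0.001], [0.131, 0.991, -0.0], [0.001, -0.0, -1.0]]
contact_force: [-0.1, -0.1, -0.2]
grip_width: 0.009
finger_force: 0.0
```

```bash
python3 -c "
from go import *
st();lids()"
```

```text
clk 8.6 tray mm [-1.993e+02 -1.000e-01] z 41.2 yaw_y 82.48
F tray [ 0.08 -0.14] fz -0.21 j [ 21.  24.  97.   0.  59. -61.] grip 0.009126291115905119 0.0
[246 201  28  23 332] [-77.5  -1.1]
[277 219  14  14 164] [4.4 1. ]
```

Emit:
carry_out --targets '[{"tx": 0,"ty": -0.004,"tz": 0,"twist": 0},{"tx": 0,"ty": -0.008,"tz": 0,"twist": 0},{"tx": 0,"ty": -0.011,"tz": 0,"twist": 0},{"tx": 0,"ty": -0.014,"tz": 0,"twist": 0},{"tx": 0,"ty": -0.017,"tz": 0,"twist": 0},{"tx": 0,"ty": -0.02,"tz": 0,"twist": 0},{"tx": 0,"ty": -0.023,"tz": 0,"twist": 0},{"tx": 0,"ty": -0.026,"tz": 0,"twist": 0}]'

```text
clock: 9.65
tcp_pos: [0.5339, 0.2705, 0.0417]
tcp_rot: [[-0.991, 0.131, 0.0], [0.131, 0.991, 0.0], [-0.0, 0.0, -1.0]]
contact_force: [0.5, 2.8, 0.6]
grip_width: 0.005
finger_force: 1.2
```

Emit:
carry_out --targets '[{"tx": 0,"ty": -0.003,"tz": 0,"twist": 0},{"tx": 0,"ty": -0.006,"tz": 0,"twist": 0},{"tx": 0,"ty": -0.009,"tz": 0,"twist": 0},{"tx": 0,"ty": -0.012,"tz": 0,"twist": 0},{"tx": 0,"ty": -0.015,"tz": 0,"twist": 0},{"tx": 0,"ty": -0.018,"tz": 0,"twist": 0},{"tx": 0,"ty": -0.021,"tz": 0,"twist": 0},{"tx": 0,"ty": -0.024,"tz": 0,"twist": 0}]'

```text
clock: 10.65
tcp_pos: [0.5306, 0.2466, 0.0416]
tcp_rot: [[-0.991, 0.131, 0.0], [0.131, 0.991, 0.0], [-0.0, 0.0, -1.0]]
contact_force: [0.1, 5.0, 2.0]
grip_width: 0.003
finger_force: 1.7
```

```bash
python3 -c "
from go import *
st();lids()"
```

```text
clk 10.65 tray mm [-1.496e+02  1.000e-01] z 41.6 yaw_y 82.5
F tray [-4.96 -0.55] fz 2.03 j [ 17.  21. 102.   0.  58. -65.] grip 0.0033458074373240916 1.6652614250779152
[259 207  37  29 438] [-14.2   0.2]
```

Emit:
carry_out --targets '[{"tx": 0,"ty": -0.002,"tz": 0,"twist": 0},{"tx": 0,"ty": -0.004,"tz": 0,"twist": 0},{"tx": 0,"ty": -0.006,"tz": 0,"twist": 0},{"tx": 0,"ty": -0.008,"tz": 0,"twist": 0},{"tx": 0,"ty": -0.01,"tz": 0,"twist": 0},{"tx": 0,"ty": -0.012,"tz": 0,"twist": 0},{"tx": 0,"ty": -0.014,"tz": 0,"twist": 0},{"tx": 0,"ty": -0.016,"tz": 0,"twist": 0}]'

```text
clock: 11.7
tcp_pos: [0.5285, 0.2308, 0.0415]
tcp_rot: [[-0.991, 0.131, 0.0], [0.131, 0.991, 0.0], [0.0, 0.0, -1.0]]
contact_force: [-0.1, 3.2, 2.3]
grip_width: 0.008
finger_force: 1.7
```

```bash
python3 -c "
from go import *
st();im=lids();S=cal('side')[3]
a=cv2.resize(im[180:280,215:355,::-1],(420,300),interpolation=cv2.INTER_CUBIC);b=cv2.resize(S[215:315,200:325,::-1],(375,300),interpolation=cv2.INTER_CUBIC)
cv2.imwrite('pics/b4.png',np.hstack([a,b]))
"
```

```text
clk 11.7 tray mm [-1.336e+02  1.000e-01] z 41.5 yaw_y 82.5
F tray [-3.18 -0.51] fz 2.32 j [ 16.  20. 103.   0.  57. -67.] grip 0.00833733007179573 1.6561173275113106
[263 210  38  29 446] [1.8 0.9]
```

View pics/b4.png

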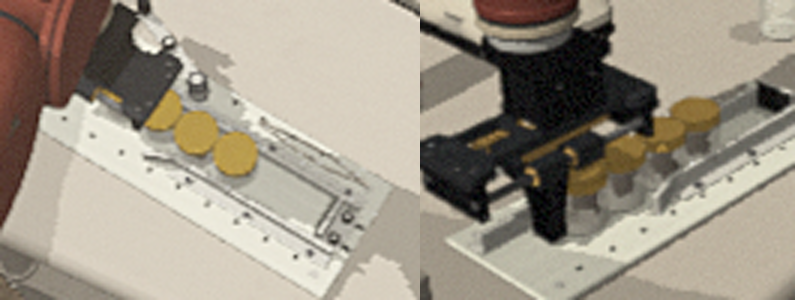

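The row stands straight, with its lids in line from (160,108) to (235,152) in the left half, and it moves at about 3–5 N. I'll carry on.

Emit:
carry_out --targets '[{"tx": 0,"ty": -0.004,"tz": 0,"twist": 0},{"tx": 0,"ty": -0.008,"tz": 0,"twist": 0},{"tx": 0,"ty": -0.012,"tz": 0,"twist": 0},{"tx": 0,"ty": -0.016,"tz": 0,"twist": 0},{"tx": 0,"ty": -0.02,"tz": 0,"twist": 0},{"tx": 0,"ty": -0.024,"tz": 0,"twist": 0},{"tx": 0,"ty": -0.028,"tz": 0,"twist": 0},{"tx": 0,"ty": -0.032,"tz": 0,"twist": 0}]'

```text
clock: 12.8
tcp_pos: [0.5243, 0.1989, 0.0415]
tcp_rot: [[-0.991, 0.131, -0.0], [0.131, 0.991, -0.0], [0.0, -0.0, -1.0]]
contact_force: [0.4, 3.7, 1.7]
grip_width: 0.003
finger_force: 1.6
```

```bash
python3 -c "
from go import *
st();lids()"
```

```text
clk 12.8 tray mm [-1.014e+02  1.000e-01] z 41.5 yaw_y 82.5
F tray [-3.71 -0.08] fz 1.67 j [ 13.  18. 105.  -0.  57. -70.] grip 0.0029527899706628374 1.6175010055303574
[273 215  37  29 442] [33.9  1. ]
```

Emit:
carry_out --targets '[{"tx": 0,"ty": -0.004,"tz": 0,"twist": 0},{"tx": 0,"ty": -0.008,"tz": 0,"twist": 0},{"tx": 0,"ty": -0.012,"tz": 0,"twist": 0},{"tx": 0,"ty": -0.016,"tz": 0,"twist": 0},{"tx": 0,"ty": -0.02,"tz": 0,"twist": 0},{"tx": 0,"ty": -0.024,"tz": 0,"twist": 0},{"tx": 0,"ty": -0.028,"tz": 0,"twist": 0},{"tx": 0,"ty": -0.032,"tz": 0,"twist": 0}]'

```text
clock: 13.85
tcp_pos: [0.5201, 0.1672, 0.0415]
tcp_rot: [[-0.991, 0.131, -0.0], [0.131, 0.991, 0.0], [0.0, 0.0, -1.0]]
contact_force: [0.2, 3.3, 0.9]
grip_width: 0.006
finger_force: 1.5
```

```bash
python3 -c "
from go import *
st();im=lids();S=cal('side')[3]
a=cv2.resize(im[180:280,215:355,::-1],(420,300),interpolation=cv2.INTER_CUBIC);b=cv2.resize(S[215:315,235:360,::-1],(375,300),interpolation=cv2.INTER_CUBIC)
cv2.imwrite('pics/b5.png',np.hstack([a,b]))
"
```

```text
clk 13.85 tray mm [-69.5   0.1] z 41.5 yaw_y 82.49
F tray [-3.28 -0.27] fz 0.94 j [ 10.  16. 108.   0.  56. -73.] grip 0.0063108261561057545 1.5429513528943062
[282 221  37  29 442] [66.8  0.8]
```

View pics/b5.png

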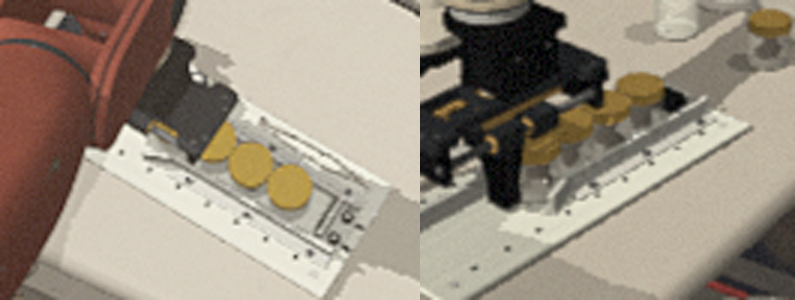

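The row is straight, with jar_1's lid at (290,187) and a clear gap left to the stop plate near (325,215). From here I go slower.

Emit:
carry_out --targets '[{"tx": 0,"ty": -0.002,"tz": 0,"twist": 0},{"tx": 0,"ty": -0.004,"tz": 0,"twist": 0},{"tx": 0,"ty": -0.006,"tz": 0,"twist": 0},{"tx": 0,"ty": -0.0075,"tz": 0,"twist": 0},{"tx": 0,"ty": -0.009,"tz": 0,"twist": 0},{"tx": 0,"ty": -0.01,"tz": 0,"twist": 0},{"tx": 0,"ty": -0.011,"tz": 0,"twist": 0},{"tx": 0,"ty": -0.012,"tz": 0,"twist": 0}]'

```text
clock: 14.95
tcp_pos: [0.5203, 0.1561, 0.0429]
tcp_rot: [[-0.991, 0.131, 0.004], [0.131, 0.991, 0.001], [-0.004, 0.002, -1.0]]
contact_force: [3.4, 6.4, 4.3]
grip_width: 0.007
finger_force: 3.3
```

Emit:
carry_out --targets '[{"tx": 0,"ty": -0.0004,"tz": 0,"twist": 0},{"tx": 0,"ty": -0.0008,"tz": 0,"twist": 0},{"tx": 0,"ty": -0.0012,"tz": 0,"twist": 0},{"tx": 0,"ty": -0.0016,"tz": 0,"twist": 0},{"tx": 0,"ty": -0.002,"tz": 0,"twist": 0},{"tx": 0,"ty": -0.0024,"tz": 0,"twist": 0},{"tx": 0,"ty": -0.0027,"tz": 0,"twist": 0},{"tx": 0,"ty": -0.003,"tz": 0,"twist": 0}]'

```text
clock: 15.95
tcp_pos: [0.5202, 0.1532, 0.0431]
tcp_rot: [[-0.991, 0.131, 0.004], [0.131, 0.991, 0.001], [-0.004, 0.002, -1.0]]
contact_force: [2.6, 6.5, 4.6]
grip_width: 0.007
finger_force: 3.5
```

```bash
python3 -c "
from go import *
st();lids()"
```

```text
clk 15.95 tray mm [-55.6   1.9] z 43.1 yaw_y 82.5
F tray [-6.74  1.7 ] fz 4.6 j [  8.  15. 108.   0.  56. -74.] grip 0.006881328709136359 3.5313402861356735
[286 223  37  29 433] [80.6  1.5]
```

Emit:
carry_out --targets '[{"tx": 0,"ty": 0.004,"tz": 0,"twist": 0},{"tx": 0,"ty": 0.008,"tz": 0,"twist": 0},{"tx": 0,"ty": 0.008,"tz": 0,"twist": 0},{"tx": -0.001,"ty": 0.008,"tz": 0,"twist": 0},{"tx": -0.001,"ty": 0.008,"tz": 0,"twist": 0},{"tx": -0.001,"ty": 0.008,"tz": 0,"twist": 0},{"tx": -0.001,"ty": 0.008,"tz": 0,"twist": 0},{"tx": -0.001,"ty": 0.008,"tz": 0,"twist": 0}]'

```text
clock: 17.0
tcp_pos: [0.5202, 0.1603, 0.0416]
tcp_rot: [[-0.991, 0.131, -0.0], [0.131, 0.991, 0.0], [0.0, 0.0, -1.0]]
contact_force: [0.4, 0.5, -0.9]
grip_width: 0.007
finger_force: 0.0
```

```bash
python3 -c "
from go import *
st();lids();S=cal('side')[3];m=cv2.inRange(cv2.cvtColor(S,cv2.COLOR_RGB2HSV),(15,110,90),(32,255,255));m[:200]=0;m[300:]=0;m[:,:200]=0;m[:,345:]=0
for q in cv2.connectedComponentsWithStats(m)[2][1:]:
  if q[4]>20: print(q)
"
```

```text
clk 17.0 tray mm [-62.7   1.1] z 41.6 yaw_y 82.49
F tray [-0.52  0.32] fz -0.87 j [  9.  16. 108.   0.  56. -74.] grip 0.007000676868567848 0.0
[284 222  39  30 466] [76.3  1.6]
[271 238  48  30 471]
[241 247  11   7  31]
```

Emit:
carry_out --targets '[{"tx": 0,"ty": -0.002,"tz": 0,"twist": 0},{"tx": 0,"ty": -0.004,"tz": 0,"twist": 0},{"tx": 0,"ty": -0.005,"tz": 0,"twist": 0},{"tx": 0,"ty": -0.006,"tz": 0,"twist": 0},{"tx": 0,"ty": -0.0065,"tz": 0,"twist": 0},{"tx": 0,"ty": -0.007,"tz": 0,"twist": 0},{"tx": 0,"ty": -0.0075,"tz": 0,"twist": 0},{"tx": 0,"ty": -0.008,"tz": 0,"twist": 0}]'

```text
clock: 18.1
tcp_pos: [0.5193, 0.1526, 0.0416]
tcp_rot: [[-0.991, 0.131, 0.0], [0.131, 0.991, 0.0], [-0.0, 0.0, -1.0]]
contact_force: [0.1, 2.6, 1.1]
grip_width: 0.007
finger_force: 1.4
```

```bash
python3 -c "
from go import *
st();lids()"
```

```text
clk 18.1 tray mm [-54.9   1.1] z 41.6 yaw_y 82.5
F tray [-2.55 -0.27] fz 1.06 j [  8.  15. 108.   0.  56. -74.] grip 0.006772757007457816 1.3654612004756927
[286 223  37  29 432] [82.   1.7]
```

Emit:
carry_out --targets '[{"tx": 0,"ty": -0.0003,"tz": 0,"twist": 0},{"tx": 0,"ty": -0.0006,"tz": 0,"twist": 0},{"tx": 0,"ty": -0.0009,"tz": 0,"twist": 0},{"tx": 0,"ty": -0.0012,"tz": 0,"twist": 0},{"tx": 0,"ty": -0.0014,"tz": 0,"twist": 0},{"tx": 0,"ty": -0.0016,"tz": 0,"twist": 0},{"tx": 0,"ty": -0.0018,"tz": 0,"twist": 0},{"tx": 0,"ty": -0.002,"tz": 0,"twist": 0}]'

```text
clock: 19.15
tcp_pos: [0.519, 0.1504, 0.0416]
tcp_rot: [[-0.991, 0.131, 0.0], [0.131, 0.991, 0.0], [-0.0, 0.0, -1.0]]
contact_force: [1.5, 2.9, 0.7]
grip_width: 0.005
finger_force: 1.6
```

Emit:
carry_out --targets '[{"tx": 0,"ty": -0.0003,"tz": 0,"twist": 0},{"tx": 0,"ty": -0.0006,"tz": 0,"twist": 0},{"tx": 0,"ty": -0.0009,"tz": 0,"twist": 0},{"tx": 0,"ty": -0.0012,"tz": 0,"twist": 0},{"tx": 0,"ty": -0.0014,"tz": 0,"twist": 0},{"tx": 0,"ty": -0.0016,"tz": 0,"twist": 0},{"tx": 0,"ty": -0.0018,"tz": 0,"twist": 0},{"tx": 0,"ty": -0.002,"tz": 0,"twist": 0}]'

```text
clock: 20.15
tcp_pos: [0.5188, 0.1486, 0.0416]
tcp_rot: [[-0.991, 0.131, 0.0], [0.131, 0.991, 0.0], [-0.0, 0.0, -1.0]]
contact_force: [1.1, 4.3, 1.7]
grip_width: 0.006
finger_force: 2.1
```

Emit:
carry_out --targets '[{"tx": 0,"ty": -0.0002,"tz": 0,"twist": 0},{"tx": 0,"ty": -0.0004,"tz": 0,"twist": 0},{"tx": 0,"ty": -0.0006,"tz": 0,"twist": 0},{"tx": 0,"ty": -0.0008,"tz": 0,"twist": 0},{"tx": 0,"ty": -0.0009,"tz": 0,"twist": 0},{"tx": 0,"ty": -0.001,"tz": 0,"twist": 0},{"tx": 0,"ty": -0.0011,"tz": 0,"twist": 0},{"tx": 0,"ty": -0.0012,"tz": 0,"twist": 0}]'

```text
clock: 21.15
tcp_pos: [0.5187, 0.1482, 0.0417]
tcp_rot: [[-0.991, 0.131, 0.001], [0.131, 0.991, 0.001], [-0.0, 0.002, -1.0]]
contact_force: [0.7, 8.9, 0.9]
grip_width: 0.001
finger_force: 4.2
```

At the stop: the finger advanced only 0.4 mm of 1.2 mm and the force rose to 8.9 N. I'll back off, lift, and work out the knob's position.

Emit:
carry_out --targets '[{"tx": 0,"ty": 0.003,"tz": 0,"twist": 0},{"tx": 0,"ty": 0.01,"tz": 0,"twist": 0},{"tx": 0,"ty": 0.018,"tz": 0,"twist": 0},{"tx": 0,"ty": 0.018,"tz": -0.03,"twist": 0},{"tx": 0,"ty": 0.03,"tz": -0.07,"twist": 0},{"tx": -0.03,"ty": 0.05,"tz": -0.1,"twist": 0},{"tx": -0.06,"ty": 0.06,"tz": -0.1,"twist": 0},{"tx": -0.08,"ty": 0.07,"tz": -0.1,"twist": 0}]' --claw 0.045

```text
clock: 22.15
tcp_pos: [0.6083, 0.2065, 0.142]
tcp_rot: [[-0.991, 0.131, 0.001], [0.131, 0.991, -0.001], [-0.001, -0.0, -1.0]]
contact_force: [0.6, 0.2, 0.0]
grip_width: 0.516
finger_force: 0.0
```

```bash
python3 - <<'E'
from go import *
s=st();T=cal("top");S=cal("side")
lids()
t=lambda a:np.array(a)/5+[209.6,174.6]; q=lambda a:np.array(a)/5+[199.6,224.6]
for z in (.055,.059,.063): print(z,tray(back(T,t([263,30]),z))*1e3,tray(back(S,q([106,203]),z))*1e3)
w=world(-.125,.09)
for zz in (.046,.072): print(proj(T,np.r_[w,zz])[0], (proj(T,np.r_[w,zz])[0]-[209.6,174.6])*5,(proj(S,np.r_[w,zz])[0]-[199.6,224.6])*5)
PT=cv2.triangulatePoints(T[0]@np.c_[T[1],T[2]],S[0]@np.c_[S[1],S[2]],np.float64(t([263,30])),np.float64(q([106,203]))).ravel()
X=PT[:3]/PT[3]; print("tri",tray(X)*1e3,X[2]*1e3)
# calibration check: where fingertips should appear vs tray features unchanged
E
```

```text
clk 22.15 tray mm [-119.9   82.3] z 142.0 yaw_y 82.5
F tray [-0.28  0.56] fz 0.03 j [ 12.  20.  90.  -0.  70. -71.] grip 0.5161012526306357 0.0
[271 216  54  37 692] [55.1  1.2]
0.055 [-131.21564541   89.2378447 ] [-124.71933501   92.9360481 ]
0.059 [-129.91229856   87.926662  ] [-128.5293611    87.18344645]
0.063 [-128.60895171   86.61547931] [-132.33938719   81.4308448 ]
[264.27482981 182.61203542] [273.37414904  40.06017712] [110.96193139 220.31106877]
[263.55178471 179.08831217] [269.75892357  22.44156083] [105.50936692 176.29253468]
tri [-129.31109343   87.26919409] 59.68234678654585
```

Both cameras agree on the knob: tray (-129.5, 87.5), z 59.7, and its height must be 59. Roller and knob together put the hinge at about (-42.5, 52) in my frame, with the arm at 157.6°. I'll turn the tool over the knob so that the fingers close roughly along its path.

Emit:
carry_out --targets '[{"tx": -0.001,"ty": 0.002,"tz": 0,"twist": 10.5},{"tx": -0.002,"ty": 0.004,"tz": 0,"twist": 21},{"tx": -0.003,"ty": 0.006,"tz": 0,"twist": 31.5},{"tx": -0.004,"ty": 0.008,"tz": 0,"twist": 42},{"tx": -0.005,"ty": 0.0095,"tz": 0,"twist": 52.5},{"tx": -0.0055,"ty": 0.0095,"tz": 0,"twist": 63},{"tx": -0.0055,"ty": 0.0095,"tz": 0,"twist": 73.5},{"tx": -0.0055,"ty": 0.0095,"tz": 0,"twist": 84}]'

```text
clock: 23.3
tcp_pos: [0.6122, 0.2145, 0.1409]
tcp_rot: [[0.032, 0.999, -0.002], [0.999, -0.032, -0.001], [-0.001, -0.002, -1.0]]
contact_force: [-0.9, -0.1, -0.4]
grip_width: 0.516
finger_force: 0.0
```

```bash
python3 -c "
from go import *
s=st();R=s['tcp_rot'];print(np.round(R.T@(np.r_[world(-.1295,.0875),.075]-s['tcp_pos']),4))"
```

```text
clk 23.3 tray mm [-128.5   85.2] z 140.9 yaw_y -1.84
F tray [ 0.23 -0.86] fz -0.41 j [12. 21. 89. -0. 70. 14.] grip 0.5158656684011055 0.0
[0.0009 0.0025 0.0659]
```

Emit:
carry_out --targets '[{"tx": 0.001,"ty": 0.002,"tz": 0.01,"twist": 0},{"tx": 0.001,"ty": 0.002,"tz": 0.025,"twist": 0},{"tx": 0.001,"ty": 0.002,"tz": 0.04,"twist": 0},{"tx": 0.001,"ty": 0.002,"tz": 0.05,"twist": 0},{"tx": 0.001,"ty": 0.002,"tz": 0.058,"twist": 0},{"tx": 0.001,"ty": 0.002,"tz": 0.065,"twist": 0},{"tx": 0.001,"ty": 0.002,"tz": 0.066,"twist": 0},{"tx": 0.001,"ty": 0.002,"tz": 0.066,"twist": 0}]'

```text
clock: 24.3
tcp_pos: [0.616, 0.2159, 0.0759]
tcp_rot: [[0.026, 1.0, 0.001], [1.0, -0.026, 0.0], [0.0, 0.001, -1.0]]
contact_force: [-0.2, 0.1, 0.3]
grip_width: 0.517
finger_force: 0.0
```

Emit:
carry_out --targets '[{"tx": 0,"ty": 0,"tz": 0,"twist": 0},{"tx": 0,"ty": 0,"tz": 0,"twist": 0},{"tx": 0,"ty": 0,"tz": 0,"twist": 0},{"tx": 0,"ty": 0,"tz": 0,"twist": 0},{"tx": 0,"ty": 0,"tz": 0,"twist": 0},{"tx": 0,"ty": 0,"tz": 0,"twist": 0},{"tx": 0,"ty": 0,"tz": 0,"twist": 0},{"tx": 0,"ty": 0,"tz": 0,"twist": 0}]' --claw 0.008 --newtons 12

```text
clock: 25.3
tcp_pos: [0.6156, 0.2158, 0.0756]
tcp_rot: [[0.026, 1.0, -0.0], [1.0, -0.026, -0.0], [-0.0, -0.0, -1.0]]
contact_force: [-2.6, -1.0, 3.2]
grip_width: 0.165
finger_force: 12.0
```

```bash
python3 - <<'E'
from go import *
s=st(); g=tray(s["tcp_pos"])*1e3
R=s["tcp_rot"][:2,:2]
c=np.array([-42.5,52.]); v=g-c; r=np.hypot(*v); a0=np.degrees(np.arctan2(v[1],v[0])); print("r",r,"ang",a0)
# arc rows to 262 deg in 3 calls of 8
A=np.linspace(a0,262,25); r=94
k=g-94*np.array([np.cos(np.radians(a0)),np.sin(np.radians(a0))])
yaw0=-1.5; tw=-84/(269-a0)
for j in range(3):
    th=np.radians(yaw0-tw*(A[8*j]-a0)); ty=np.array([np.cos(th),np.sin(th)]); tx=np.array([-ty[1],ty[0]])*-1
    tx=np.array([ty[1]*-1,ty[0]]) # y x z(down)
    base=k+94*np.array([np.cos(np.radians(A[8*j])),np.sin(np.radians(A[8*j]))])
    for i in range(1,9):
        q=k+94*np.array([np.cos(np.radians(A[8*j+i])),np.sin(np.radians(A[8*j+i]))])
        d=(world(*q/1e3)-world(*base/1e3))
        print(j,i,np.round([d@tx,d@ty],4),np.round(tw*(A[8*j+i]-A[8*j]),1))
print(R)
E
```

```text
clk 25.3 tray mm [-130.1   88.3] z 75.6 yaw_y -1.5
F tray [ 1.3  -2.49] fz 3.15 j [12. 26. 90. -0. 64. 14.] grip 0.16500942662571574 12.02225525979884
r 94.8575822726302 ang 157.47257901907258
0 1 [ 0.0032 -0.0064] -3.3
0 2 [ 0.0058 -0.013 ] -6.6
0 3 [ 0.008  -0.0198] -9.8
0 4 [ 0.0097 -0.0268] -13.1
0 5 [ 0.0108 -0.0338] -16.4
0 6 [ 0.0113 -0.041 ] -19.7
0 7 [ 0.0114 -0.0481] -23.0
0 8 [ 0.0108 -0.0552] -26.2
1 1 [ 0.0022 -0.0068] -3.3
1 2 [ 0.0038 -0.0138] -6.6
1 3 [ 0.005  -0.0208] -9.8
1 4 [ 0.0055 -0.0279] -13.1
1 5 [ 0.0056 -0.0351] -16.4
1 6 [ 0.0051 -0.0422] -19.7
1 7 [ 0.004  -0.0493] -23.0
1 8 [ 0.0025 -0.0562] -26.2
2 1 [ 0.0011 -0.0071] -3.3
2 2 [ 0.0017 -0.0142] -6.6
2 3 [ 0.0018 -0.0213] -9.8
2 4 [ 0.0013 -0.0284] -13.1
2 5 [ 0.0003 -0.0355] -16.4
2 6 [-0.0013 -0.0425] -19.7
2 7 [-0.0034 -0.0493] -23.0
2 8 [-0.006 -0.056] -26.2
[[ 0.02621413  0.99965629]
 [ 0.99965633 -0.02621419]]
```

The knob is gripped: opening 14.4 mm, and a radius of 94.9 mm from the assumed hinge. I'll swing it along the arc.

Emit:
carry_out --targets '[{"tx": 0.0032,"ty": -0.0064,"tz": 0,"twist": -3.3},{"tx": 0.0058,"ty": -0.013,"tz": 0,"twist": -6.6},{"tx": 0.008,"ty": -0.0198,"tz": 0,"twist": -9.8},{"tx": 0.0097,"ty": -0.0268,"tz": 0,"twist": -13.1},{"tx": 0.0108,"ty": -0.0338,"tz": 0,"twist": -16.4},{"tx": 0.0113,"ty": -0.041,"tz": 0,"twist": -19.7},{"tx": 0.0114,"ty": -0.0481,"tz": 0,"twist": -23},{"tx": 0.0108,"ty": -0.0552,"tz": 0,"twist": -26.2}]'

```text
clock: 26.3
tcp_pos: [0.5621, 0.2286, 0.0757]
tcp_rot: [[-0.42, 0.908, 0.004], [0.908, 0.42, 0.001], [-0.0, 0.004, -1.0]]
contact_force: [3.9, 1.3, -2.2]
grip_width: 0.164
finger_force: 12.0
```

```bash
python3 -c "
from go import *
s=st();g=tray(s['tcp_pos'])*1e3-[-42.5,52];print(np.hypot(*g),np.degrees(np.arctan2(g[1],g[0])))"
```

```text
clk 26.3 tray mm [-135.8   33.7] z 75.7 yaw_y 24.81
F tray [-1.76  3.69] fz -2.21 j [ 15.  20.  98.   0.  62. -10.] grip 0.16400012924541127 12.034266875416506
95.11677455664748 -168.90563505915978
```

Emit:
carry_out --targets '[{"tx": 0.0022,"ty": -0.0068,"tz": 0,"twist": -3.3},{"tx": 0.0038,"ty": -0.0138,"tz": 0,"twist": -6.6},{"tx": 0.005,"ty": -0.0208,"tz": 0,"twist": -9.8},{"tx": 0.0055,"ty": -0.0279,"tz": 0,"twist": -13.1},{"tx": 0.0056,"ty": -0.0351,"tz": 0,"twist": -16.4},{"tx": 0.0051,"ty": -0.0422,"tz": 0,"twist": -19.7},{"tx": 0.004,"ty": -0.0493,"tz": 0,"twist": -23},{"tx": 0.0025,"ty": -0.0562,"tz": 0,"twist": -26.2}]'

```text
clock: 27.3
tcp_pos: [0.5089, 0.2089, 0.0757]
tcp_rot: [[-0.777, 0.629, 0.002], [0.629, 0.777, 0.004], [0.001, 0.004, -1.0]]
contact_force: [-0.3, 7.3, -1.3]
grip_width: 0.17
finger_force: 12.0
```

```bash
python3 -c "
from go import *
s=st();g=tray(s['tcp_pos'])*1e3-[-42.5,52];print(np.hypot(*g),np.degrees(np.arctan2(g[1],g[0])));lids()"
```

```text
clk 27.3 tray mm [-109.4  -16.5] z 75.7 yaw_y 51.01
F tray [-7.2  -1.21] fz -1.26 j [ 14.  13. 107.   0.  60. -37.] grip 0.17020142753805204 12.021552968944889
95.76727076043657 -134.2963307640502
[271 216  54  37 679] [54.5  1.3]
```

Emit:
carry_out --targets '[{"tx": 0.0016,"ty": -0.0071,"tz": 0,"twist": -3.3},{"tx": 0.0026,"ty": -0.0142,"tz": 0,"twist": -6.6},{"tx": 0.0028,"ty": -0.0213,"tz": 0,"twist": -9.8},{"tx": 0.0023,"ty": -0.0284,"tz": 0,"twist": -13.1},{"tx": 0.0013,"ty": -0.0355,"tz": 0,"twist": -16.4},{"tx": -0.0003,"ty": -0.0425,"tz": 0,"twist": -19.7},{"tx": -0.0024,"ty": -0.0493,"tz": 0,"twist": -23},{"tx": -0.0024,"ty": -0.0493,"tz": 0,"twist": -23}]'

```text
clock: 28.35
tcp_pos: [0.4786, 0.168, 0.0756]
tcp_rot: [[-0.961, 0.277, -0.001], [0.277, 0.961, 0.002], [0.002, 0.001, -1.0]]
contact_force: [-4.9, 4.0, 4.5]
grip_width: 0.165
finger_force: 12.0
```

```bash
python3 -c "
from go import *
s=st();g=tray(s['tcp_pos'])*1e3-[-42.5,52];print(np.hypot(*g),np.degrees(np.arctan2(g[1],g[0])));im=lids()
cv2.imwrite('pics/top9.png',cv2.resize(im[165:285,205:355,::-1],(750,600),interpolation=cv2.INTER_CUBIC))"
```

```text
clk 28.35 tray mm [-64.9 -41.3] z 75.6 yaw_y 73.92
F tray [-3.36 -5.37] fz 4.52 j [ 10.   8. 113.   0.  59. -64.] grip 0.1653165255322282 12.025300833047368
95.92039841017376 -103.49812748368394
[273 216  13   7  43] [-17.9  13.1]
[284 223  41  30 514] [76.3  1.8]
```

Emit:
carry_out --targets '[{"tx": 0.0005,"ty": -0.002,"tz": 0,"twist": -0.8},{"tx": 0.0009,"ty": -0.004,"tz": 0,"twist": -1.6},{"tx": 0.0012,"ty": -0.006,"tz": 0,"twist": -2.4},{"tx": 0.0013,"ty": -0.008,"tz": 0,"twist": -3.2},{"tx": 0.0013,"ty": -0.01,"tz": 0,"twist": -4},{"tx": 0.0013,"ty": -0.0115,"tz": 0,"twist": -4.8},{"tx": 0.0012,"ty": -0.0125,"tz": 0,"twist": -5.5},{"tx": 0.0011,"ty": -0.0131,"tz": 0,"twist": -6}]'

```text
clock: 29.4
tcp_pos: [0.4744, 0.1561, 0.0756]
tcp_rot: [[-0.985, 0.175, -0.0], [0.175, 0.985, 0.002], [0.001, 0.002, -1.0]]
contact_force: [-3.4, 5.1, 2.7]
grip_width: 0.167
finger_force: 12.0
```

```bash
python3 -c "
from go import *
s=st();g=tray(s['tcp_pos'])*1e3-[-43.5,50];print(np.hypot(*g),np.degrees(np.arctan2(g[1],g[0])));lids()"
```

```text
clk 29.4 tray mm [-52.5 -43.8] z 75.6 yaw_y 79.91
F tray [-4.59 -4.03] fz 2.68 j [  9.   7. 114.   0.  59. -71.] grip 0.16721328244628567 12.022260133526288
94.22448275656953 -95.48947880018702
[276 216   9   5  32] [-18.4  14.1]
[285 223  40  30 483] [80.2  1.8]
```

Emit:
carry_out --targets '[{"tx": 0.0001,"ty": -0.0006,"tz": 0,"twist": -0.2},{"tx": 0.0001,"ty": -0.0012,"tz": 0,"twist": -0.5},{"tx": 0.0001,"ty": -0.0018,"tz": 0,"twist": -0.8},{"tx": 0.0002,"ty": -0.0024,"tz": 0,"twist": -1},{"tx": 0.0002,"ty": -0.003,"tz": 0,"twist": -1.3},{"tx": 0.0002,"ty": -0.0034,"tz": 0,"twist": -1.5},{"tx": 0.0002,"ty": -0.0037,"tz": 0,"twist": -1.7},{"tx": 0.0002,"ty": -0.004,"tz": 0,"twist": -1.8}]'

```text
clock: 30.45
tcp_pos: [0.4735, 0.1523, 0.0756]
tcp_rot: [[-0.99, 0.144, -0.0], [0.144, 0.99, 0.002], [0.001, 0.002, -1.0]]
contact_force: [-3.7, 5.3, 3.3]
grip_width: 0.164
finger_force: 12.0
```

Emit:
carry_out --targets '[{"tx": 0,"ty": -0.0003,"tz": 0,"twist": -0.1},{"tx": 0,"ty": -0.0006,"tz": 0,"twist": -0.2},{"tx": 0,"ty": -0.0009,"tz": 0,"twist": -0.4},{"tx": 0,"ty": -0.0012,"tz": 0,"twist": -0.5},{"tx": 0,"ty": -0.0015,"tz": 0,"twist": -0.6},{"tx": 0,"ty": -0.0017,"tz": 0,"twist": -0.7},{"tx": 0,"ty": -0.0019,"tz": 0,"twist": -0.8},{"tx": 0,"ty": -0.002,"tz": 0,"twist": -0.9}]'

```text
clock: 31.45
tcp_pos: [0.4733, 0.151, 0.0756]
tcp_rot: [[-0.992, 0.129, -0.0], [0.129, 0.992, 0.004], [0.001, 0.004, -1.0]]
contact_force: [-3.8, 9.4, 1.1]
grip_width: 0.166
finger_force: 12.0
```

Emit:
carry_out --targets '[{"tx": 0,"ty": -0.0001,"tz": 0,"twist": 0},{"tx": 0,"ty": -0.0002,"tz": 0,"twist": 0},{"tx": 0,"ty": -0.0003,"tz": 0,"twist": 0},{"tx": 0,"ty": -0.0003,"tz": 0,"twist": 0},{"tx": 0,"ty": -0.0003,"tz": 0,"twist": 0},{"tx": 0,"ty": -0.0003,"tz": 0,"twist": 0},{"tx": 0,"ty": -0.0003,"tz": 0,"twist": 0},{"tx": 0,"ty": -0.0003,"tz": 0,"twist": 0}]'

```text
clock: 32.45
tcp_pos: [0.4733, 0.1509, 0.0756]
tcp_rot: [[-0.992, 0.129, -0.0], [0.129, 0.992, 0.004], [0.001, 0.004, -1.0]]
contact_force: [-2.9, 9.6, 1.8]
grip_width: 0.167
finger_force: 12.0
```

Emit:
carry_out --targets '[{"tx": 0,"ty": -0.0003,"tz": 0,"twist": 0},{"tx": 0,"ty": -0.0003,"tz": 0,"twist": 0},{"tx": 0,"ty": -0.0003,"tz": 0,"twist": 0},{"tx": 0,"ty": -0.0003,"tz": 0,"twist": 0},{"tx": 0,"ty": -0.0003,"tz": 0,"twist": 0},{"tx": 0,"ty": -0.0003,"tz": 0,"twist": 0},{"tx": 0,"ty": -0.0003,"tz": 0,"twist": 0},{"tx": 0,"ty": -0.0003,"tz": 0,"twist": 0}]' --claw 0.035

```text
clock: 33.45
tcp_pos: [0.4735, 0.1484, 0.0755]
tcp_rot: [[-0.992, 0.129, -0.0], [0.129, 0.992, -0.0], [0.0, -0.0, -1.0]]
contact_force: [-0.8, -0.1, -0.1]
grip_width: 0.403
finger_force: 0.0
```

```bash
python3 -c "
from go import *
st()"
```

```text
clk 33.45 tray mm [-44.7 -43.7] z 75.5 yaw_y 82.6
F tray [ 0.18 -0.83] fz -0.08 j [  8.   7. 114.  -0.  59. -74.] grip 0.4033875274308612 0.0
```

Emit:
carry_out --targets '[{"tx": 0,"ty": 0.0025,"tz": -0.01,"twist": 0},{"tx": 0,"ty": 0.0025,"tz": -0.03,"twist": 0},{"tx": 0,"ty": 0.0025,"tz": -0.06,"twist": 0},{"tx": 0,"ty": 0.0025,"tz": -0.1,"twist": 0},{"tx": 0.03,"ty": 0.0025,"tz": -0.14,"twist": 0},{"tx": 0.06,"ty": 0.05,"tz": -0.16,"twist": 0},{"tx": 0.07,"ty": 0.1,"tz": -0.16,"twist": 0},{"tx": 0.07,"ty": 0.15,"tz": -0.16,"twist": 0}]'

```text
clock: 34.45
tcp_pos: [0.4232, 0.308, 0.2375]
tcp_rot: [[-0.992, 0.129, 0.003], [0.129, 0.992, 0.001], [-0.002, 0.002, -1.0]]
contact_force: [0.1, -0.5, -0.5]
grip_width: 0.401
finger_force: 0.0
```

```bash
python3 -c "
from go import *
st();im=lids();S=cal('side')[3]
a=cv2.resize(im[180:280,215:355,::-1],(420,300),interpolation=cv2.INTER_CUBIC);b=cv2.resize(S[215:315,235:360,::-1],(375,300),interpolation=cv2.INTER_CUBIC)
cv2.imwrite('pics/b10.png',np.hstack([a,b]))
"
```

```text
clk 34.45 tray mm [-196.5 -114.5] z 237.5 yaw_y 82.62
F tray [0.46 0.18] fz -0.49 j [ 27.  -1. 103.  -0.  78. -55.] grip 0.40091307415111566 0.0
[271 216  54  37 695] [54.5  1.1]
```

View pics/b10.png

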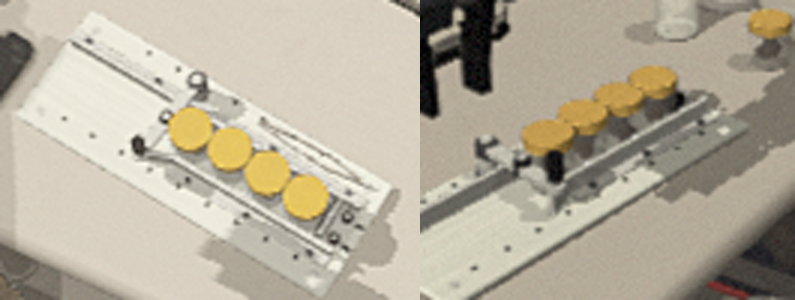

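The clamp arm stands across the lane, with its knob at (140,145) and its roller at jar_4's back at (166,118). The four lids are in one straight row up to the stop, and the gripper is clear of everything. I'll hand it in.

```bash
python3 -c "
from workcell import order
print(order.close_job())"
```

```text
the job is handed in; nothing more can be done
None
```

I handed the job in at about 34.5 s, but no verdict came back. In the last pictures the four jars stand in one straight row at the end stop, with the clamp roller against jar_4 and the gripper clear. The stop was felt at 8.9 N of push, and the roller was pressing at an estimated 8 N just before I let go of the knob. I could not measure the force held in the row after that.

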